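# Interlock the U-shaped yokes in the stop frame

## Task

Pack the three U-shaped wooden yokes into a tight block in the low stop frame. First slide the loose dark yoke in under the steel bar, beside the dark one already there and facing the same way (mouth outwards, back bar fully home against the back stop); then turn the pale yoke the other way round and slide it in, legs first, so that its legs interlock with the legs of both dark yokes and it is fully home with its back flush with the front ends of the frame's side rails. Leave the glue bottle, the jar and the chisel where they are, and let go of everything.

Things in the scene. Friction and masses are not known exactly. Their poses are not given: they have to be found in the camera images.
- frame: Low green wooden stop frame fixed on the bench, floorless, open towards the robot. Origin: on the bench at the middle of the back stop's inner face; x points away from the open mouth, y along the back stop, z up. Inside: 184 mm wide (y -92 to 92), 90 mm deep (x -90 to 0). Back stop and side rails 16 mm thick, 30 mm high. Yokes slide in it on the bench, with about 4 mm side play in all.
- frame_mouth (a point): Middle of the frame's open front, on the bench, level with the front ends of the straight side rails (frame x = -90, y = 0 mm). From there each side rail goes on as a flared lead-in 30 mm high, spreading outwards to about y = +-103 mm at x = -113 mm.
- frame_bar (a point): Middle of the underside of the steel bar that crosses over the frame from rail to rail, at frame x = -48 to -32 mm; underside 42 mm, top 50 mm above the bench. Yokes pass below it; they cannot be put in from above.
- dark_home (a point): Where the dark yoke's origin belongs (on the bench, frame x = -10, y = -46 mm): back bar against the back stop, own x along the frame's x, mouth out. The seated yoke lies likewise at y = +46 mm.
- pale_home (a point): Where the pale yoke's origin belongs (on the bench, frame x = -80, y = 0 mm): own x against the frame's x, its legs under the bar, one in the mouth of each dark yoke, stopped by their back bars; its mouth takes the two neighbouring dark legs with about 6 to 10 mm play in all.
- seated: Dark wooden yoke that lies loose in its place in the frame. All yokes are alike, U-shaped: back bar 90 mm (own y) by 20 mm (x -10 to 10), two legs 20 mm wide centred at y = +-35, reaching to x = -60; mouth 50 by 50 mm; 28 mm high; edges rounded 3 mm; about 0.1 kg. Origin under the middle of the back bar, x out of the back away from the legs, z up.
- seated_legs (a point): Midway between the seated yoke's two leg ends (own x = -60, y = 0, z = 14 mm).
- dark: Loose dark brown wooden U-shaped yoke lying flat on the bench at any yaw; same shape, size, origin and axes as the seated yoke (origin under the middle of the back bar, legs to own -x).
- dark_legs (a point): Midway between the dark yoke's two leg ends (own x = -60, y = 0, z = 14 mm).
- pale: Loose pale wooden U-shaped yoke lying flat on the bench at any yaw; same shape, size, origin and axes as the seated yoke (origin under the middle of the back bar, legs to own -x).
- pale_legs (a point): Midway between the pale yoke's two leg ends (own x = -60, y = 0, z = 14 mm).
- glue: White glue bottle with a red cap, standing loose, 56 mm across and 150 mm tall; origin at the centre of its underside. To be left alone.
- jar: Clear jar with a black lid, standing loose, 64 mm across and 70 mm tall; origin at the centre of its underside. To be left alone.
- chisel: Chisel lying loose on the bench between robot and frame, about 170 mm long, 23 mm high and at most 30 mm wide; origin on the bench below its ferrule, handle to own -x (to -65 mm), blade to own +x (to +105 mm). To be left alone.
There are look-alikes about, which are no part of the job. What is shaped like the dark but blue or purple is not meant.

How it is judged:
By the outcome, as a careful person would: the job done as asked, in the order asked, and still so for the second after the job is handed in, with the robot touching nothing.
It also fails if it takes over 72 s, if anything falls off the work surface, if the arm or the gripper's body presses on something with over 40 N, if the wrist force passes 120 N, or if a joint passes its speed limit or range.

## Robot

A 6-joint arm with a two-finger parallel gripper is mounted at the origin on the work surface. World frame = base frame: x ahead of the robot, y to its left, z up, the work surface at z = 0. Lengths are in m, angles in rad, forces in N, time in s.
With the tool pointing down it reaches from about 0.275 to 0.875 m from the base axis. Payload 12.5 kg.
Tool frame: the origin (TCP) lies at the very end of the fingers, on their centre line; the grasp point (between the pads) lies 19 mm behind it; z points along the fingers, y is the line along which they close (so a half turn about z gives the same grasp; the last joint's range is limited). The gripper opens to 85 mm and grips with 20 to 120 N. Pads are 22 mm wide; open, the fingers measure 114 mm over their backs; the gripper's body (76 mm by 85 mm) begins 54 mm behind the grasp point. The pads swing forward as they close: fully open they stand 13 mm farther back than shut.
Start: joints at [-1.246, 0.351, 1.652, -0, 1.139, -0.085], TCP at [0.219, -0.504, 0.231] pointing down, gripper open.
Joint ranges: [-2.75, 2.75], [-0.79, 2.1], [0.01, 2.65], [-1.57, 4.71], [0.07, 3.14], [-2.87, 2.87]. Speed limits (rad/s): [2.22, 2.22, 2.79, 3.14, 3.14, 3.14].

## Interface

Orientations are given as a unit quaternion [w, x, y, z].
In Python, from station import readout, capture, robot gives the robot as it stands.
- The arm moves only by the tool carry_out, never from a script. Its argument "motion" is a list of rows, each a list of 7 numbers: the turn, a rotation vector about the world's x, y, z in rad, then the shift along the world's x, y, z in mm, then the closure in counts, from 0 (fully open) to 255 (shut). In form: [[wx, wy, wz, dx, dy, dz, hand], ...]. A call has 1 to 10 rows; each row is the pose to reach, as a shift and turn from the pose commanded when the call began; what a row does not reach only later rows make up. A row lasts 1/10 s, in which the tool goes at most 50 mm and 8.59 degrees, less where a joint would pass 70% of its speed; a pose out of reach is approached as far as the arm can. A call with a gripper value outside its range is refused whole. The fingers move at their own pace and stop on an object; "squeeze" is the grip in N (left out, the last holds). Time passes only in rows, so rows that repeat a pose let the fingers close. It gives the time, the measured TCP pose, the force, the opening and the grip force at its end, in the units of the state.
- readout.state(): the state, without advancing time (a new reading comes with each control period).
- capture(name): name is "side" or "top"; returns a dict with "image" (420x560x3 uint8, blue, green, red), "range_z" (420x560 float32, m along the optical axis (not along the pixel's ray), 0 where there is no reading), "camera_matrix" (3x3 intrinsics, pixels), "R" (3x3) and "t" (3): a world point X has camera coordinates R X + t. Camera axes: x right, y down, z forward; pixel columns grow to the right and rows downward; lengths in m; the calibration is good to about 2 mm. A picture is of the moment at which its call begins.
- robot.sign_off(): hands the job in; it is judged then, once.
The state is a dict: "clock": time; "joints": joint angles; "joint_vel": joint speeds; "effort": joint torques, N m; "position": TCP position; "tool_rot": TCP orientation; "contact_force": force on the tool from outside, world axes, zero at the start; "ft_torque": the same for the moment, N m; "gripper_width": finger opening in m; "grasp_force": force on a finger pad.
Only numpy, scipy, OpenCV 4.12 (cv2) and the standard library are available. Lean on these libraries where they do the work, as an engineer would, in place of code of your own. Each camera call takes 0.05 s, during which the arm holds its last target. There are 200 camera calls.

## Working session

There is one attempt and no reset: what is moved stays moved. The work goes in short steps, Python scripts to look and compute and a tool call to move; the robot and the scene stay as the last step left them, time stands still between calls to the robot, and variables do not carry over. Pictures are saved under pics/ and viewed, at most 10 in all, crops included, and the job is handed in when it is done.

Besides the shell and the picture viewer there is one more tool, called after ">>>" as name(argument=value, ...), one argument or row to a line, values as JSON. carry_out: Moves the arm, as the interface text tells. Its arguments: {"type":"object","properties":{"motion":{"type":"array"},"squeeze":{"type":"number"}},"required":["motion"]}

```bash
mkdir -p pics; python3 - <<'E'
from station import readout, capture, robot
import cv2, numpy as np
for n in("top","side"):
    c=capture(n); cv2.imwrite(f"pics/{n}0.png",c["image"]); np.savez(f"{n}0.npz",**c)
    R,t=c["R"],c["t"]; print(n,c["camera_matrix"].round(1).tolist(),(-R.T@t).round(3),R.round(2).tolist())
s=readout.state(); print(s)
E
```

```text
top [[400.5, 0.0, 284.2], [0.0, 400.5, 212.3], [0.0, 0.0, 1.0]] [0.456 0.029 1.273] [[-0.03, -1.0, -0.01], [-1.0, 0.03, -0.07], [0.07, 0.01, -1.0]]
side [[425.9, 0.0, 274.7], [0.0, 425.9, 208.5], [0.0, 0.0, 1.0]] [0.292 0.613 0.817] [[-0.93, -0.37, -0.02], [-0.27, 0.72, -0.63], [0.24, -0.59, -0.77]]
{'clock': 0.1, 'joints': array([-1.24557269e+00,  3.51202748e-01,  1.65237684e+00,  1.33569196e-05,
        1.13911494e+00, -8.46054747e-02]), 'joint_vel': array([ 0.00119173, -0.00226305, -0.00239694,  0.00110511, -0.00095823,
        0.00147559]), 'effort': array([ 6.86039239e-04, -5.06835723e+01, -2.91877252e+01, -1.09406960e-04,
        2.61926725e-03,  5.46673064e-06]), 'position': array([ 0.21907299, -0.50414827,  0.23079473]), 'tool_rot': array([-5.47682070e-04,  9.79078795e-01,  2.03480733e-01, -6.01024708e-05]), 'contact_force': array([-0.54522023,  0.843608  ,  0.56519083]), 'ft_torque': array([ 0.03348332, -0.00600306, -0.02294535]), 'grasp_force': 0.0, 'gripper_width': 0.08533827821551647}
```

View pics/top0.png

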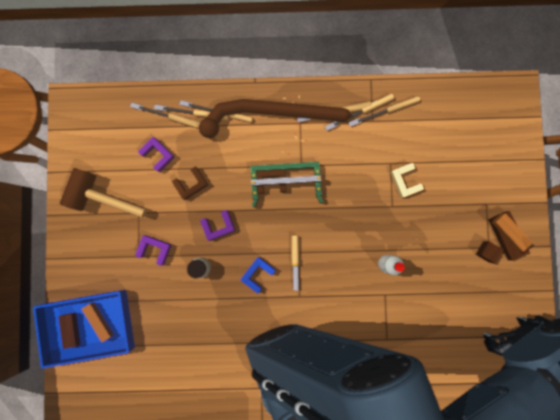

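View pics/side0.png

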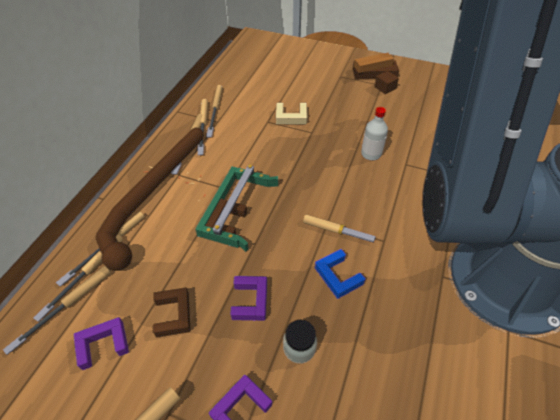

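Candidates for the dark yoke (top picture):
- Dark brown U at (190,183).
- Seated dark yoke in the frame at (278,183).
- Purple Us at (157,154), (218,225) and (154,248), and a blue U at (258,274). By colour these are not meant.

I choose (190,183). The pale yoke at (407,180) is the only pale U. Next I check the choice in a crop and measure.

```bash
cat > h.py <<'E'
import cv2, numpy as np
def cast(c,uv,z):
    uv=np.atleast_2d(uv).astype(float); K,R,t=c["camera_matrix"],c["R"],c["t"]
    d=np.c_[uv,np.ones(len(uv))]@np.linalg.inv(K).T@R; o=-R.T@t
    return o+d*((z-o[2])/d[:,2])[:,None]
def proj(c,X):
    p=np.atleast_2d(X)@c["R"].T+c["t"]; p=p@c["camera_matrix"].T; return p[:,:2]/p[:,2:]
def cloud(c):
    v,u=np.indices(c["range_z"].shape); z=c["range_z"]
    p=np.stack([u,v,np.ones_like(u)],-1)@np.linalg.inv(c["camera_matrix"]).T*z[...,None]
    return (p-c["t"])@c["R"]
def mask(c,name,roi):
    hsv=cv2.cvtColor(c["image"],cv2.COLOR_BGR2HSV); b=c["image"].astype(int)
    m={"dark":(hsv[...,2]<95)&(hsv[...,0]<25),
       "pale":(hsv[...,2]>150)&(hsv[...,1]<120),
       "green":(hsv[...,0]>50)&(hsv[...,0]<95)&(hsv[...,1]>70)}[name]
    o=np.zeros_like(m); u0,v0,u1,v1=roi; o[v0:v1,u0:u1]=m[v0:v1,u0:u1]
    n,l,s,_=cv2.connectedComponentsWithStats(o.astype(np.uint8))
    if name!="green": o=l==1+np.argmax(s[1:,4])
    return o
E
python3 - <<'E'
from h import *
T=dict(np.load("top0.npz")); S=dict(np.load("side0.npz"))
a=cv2.resize(T["image"][130:230,150:345],None,fx=4,fy=3,interpolation=2)
b=cv2.resize(S["image"][150:260,180:290],None,fx=2.5,fy=2.5,interpolation=2)
d=cv2.resize(S["image"][270:360,130:240],None,fx=2.5,fy=2.5,interpolation=2)
o=np.zeros((600,780,3),np.uint8); o[:300]=a; o[310:585,:275]=b; o[310:535,300:575]=d
cv2.imwrite("pics/crop.png",o)
for n,roi,c,k in[("dark",(165,160,212,205),T,"t"),("pale",(385,155,430,205),T,"t"),("dark",(140,280,205,345),S,"s"),("pale",(268,95,315,130),S,"s")]:
    m=mask(c,n,roi); v,u=np.nonzero(m); P=cloud(c)[m]
    print(n,k,m.sum(),"z pct",np.percentile(P[:,2],[5,50,95]).round(4))
    w=cast(c,np.c_[u,v],0.028)[:,:2]
    r=cv2.minAreaRect((w*1000).astype(np.float32)); ce=np.array(r[0]); mean=w.mean(0)*1000
    print("  rect",np.round(r[0],1),np.round(r[1],1),round(r[2],1),"mean",mean.round(1))
E
```

```text
dark t 426 z pct [-0.001   0.0263  0.0325]
  rect [635.4 321.9] [76.1 96.3] 34.1 mean [629.2 314.6]
pale t 479 z pct [0.0011 0.0277 0.0323]
  rect [ 629.9 -349.4] [93.1 75.8] 20.1 mean [ 627.1 -343.3]
dark s 1284 z pct [-0.      0.0268  0.0305]
  rect [630.9 333. ] [ 82.  100.8] 31.7 mean [626. 331.]
pale s 419 z pct [0.0026 0.0286 0.0319]
  rect [ 629.9 -342.8] [92.  93.3] 20.3 mean [ 629.  -337.1]
```

View pics/crop.png

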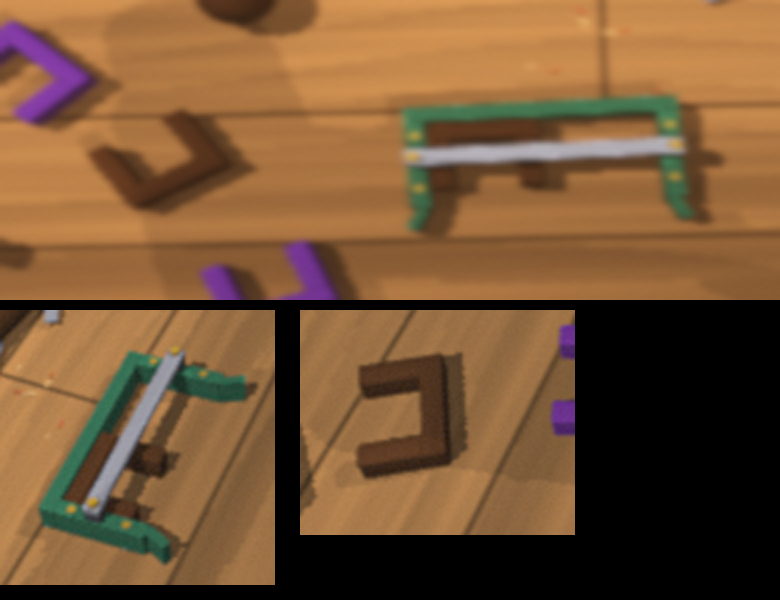

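The crop confirms the brown U as the loose dark yoke, with its mouth away from the robot and to the left. The seated yoke is in the left half of the frame, with the free slot on the right. Next I refine the poses using points on the top faces.

```bash
cat >> h.py <<'E'
def topface(c,name,roi,h):
    """xy (mm) of the mask pixels that lie on the top face, cast on plane z=h"""
    m=mask(c,name,roi)&(np.abs(cloud(c)[...,2]-h)<0.008)
    v,u=np.nonzero(m); return cast(c,np.c_[u,v],h)[:,:2]*1000
def yoke(c,name,roi,yaw0):
    """origin xy mm, yaw deg"""
    w=topface(c,name,roi,0.028); (cx,cy),(a,b),g=cv2.minAreaRect(w.astype(np.float32))
    yaw=g+90*round((yaw0-g)/90); r=np.radians(yaw); R=np.array([[np.cos(r),-np.sin(r)],[np.sin(r),np.cos(r)]])
    cen=np.array([cx,cy]); o1=cen+R@[25,0]
    # centroid of top face lies at own x = -19.6
    A=90*20+2*20*50; o2=w.mean(0)+R@[2*20*50*35/A,0]
    return o1.round(1),o2.round(1),round(yaw,1),(round(a),round(b)),len(w)
def frame(c,roi):
    w=topface(c,"green",roi,0.030); yaw=0; o=np.median(w,0)+[30,0]
    for _ in range(6):
        R=np.array([[np.cos(yaw),-np.sin(yaw)],[np.sin(yaw),np.cos(yaw)]]); p=(w-o)@R
        bk=p[(abs(p[:,0]-8)<(20 if _<3 else 12))&(abs(p[:,1])<85)]
        k,b=np.polyfit(bk[:,1],bk[:,0],1); yaw-=np.arctan(k)
        s=(p[:,0]>-85)&(p[:,0]<-8); L=p[s&(abs(p[:,1]-100)<18)]; Rr=p[s&(abs(p[:,1]+100)<18)]
        o=o+R@[b-8,(L[:,1].mean()+Rr[:,1].mean())/2]
    return o.round(1),round(np.degrees(yaw),2),"rail span",round(L[:,1].mean()-Rr[:,1].mean(),1),len(bk),len(L),len(Rr)
E
python3 - <<'E'
from h import *
T=dict(np.load("top0.npz")); S=dict(np.load("side0.npz"))
print(yoke(T,"dark",(165,160,212,205),-146)); print(yoke(S,"dark",(140,280,205,345),-146))
print(yoke(T,"pale",(385,155,430,205),108)); print(yoke(S,"pale",(268,95,315,130),108))
print(frame(T,(240,150,335,215)));print(frame(S,(180,150,290,260)))
E
```

```text
(array([617. , 316.2]), array([616. , 308.9]), -149.7, (68, 85), 263)
(array([617.2, 322.1]), array([617.5, 321.1]), -148.8, (68, 93), 809)
(array([ 620.8, -327.7]), array([ 621. , -327.9]), 110.4, (90, 72), 402)
(array([ 622.1, -323.7]), array([ 623.3, -323.5]), 110.4, (89, 75), 322)Traceback (most recent call last):
  File "<stdin>", line 5, in <module>
  File "h.py", line 38, in frame
    k,b=np.polyfit(bk[:,1],bk[:,0],1); yaw-=np.arctan(k)
        ~~~~~~~~~~^^^^^^^^^^^^^^^^^^^
    raise TypeError("expected non-empty vector for x")
TypeError: expected non-empty vector for x
```

```bash
python3 - <<'E'
import re
s=open('h.py').read()
s=s.replace("o=np.median(w,0)+[30,0]","o=np.array([np.percentile(w[:,0],97)-14,(w[:,1].min()+w[:,1].max())/2])")
open('h.py','w').write(s)
from h import *
T=dict(np.load("top0.npz")); S=dict(np.load("side0.npz"))
for c,roi in((T,(240,150,335,215)),(S,(180,150,290,260))):
    w=topface(c,"green",roi,.03); print(len(w),w.min(0),w.max(0))
    print(cv2.minAreaRect(w.astype(np.float32)))
    try: print(frame(c,roi))
    except Exception as e: print(e)
E
```

```text
408 [563.07052466 -78.95157975] [691.40117456 137.23594894]
((628.1657104492188, 29.1591796875), (123.30413818359375, 212.60704040527344), 1.9315967559814453)
(array([674.7,  31. ]), np.float64(2.05), 'rail span', np.float64(198.1), 229, 30, 34)
905 [558.12937593 -81.10944281] [694.84818654 144.62994566]
((627.7109985351562, 34.47907257080078), (129.86709594726562, 225.9166259765625), 2.552000045776367)
(array([675.8,  35.5]), np.float64(1.72), 'rail span', np.float64(198.6), 354, 176, 109)
```

>>> carry_out(
  motion=[
    [0,0,0.12,455,816,-40,105],
    [0,0,0.12,455,816,-40,105],
    [0,0,0.12,455,816,-40,105],
    [0,0,0.12,455,816,-40,105],
    [0,0,0.12,455,816,-40,105],
    [0,0,0.12,455,816,-40,105],
    [0,0,0.12,455,816,-40,105],
    [0,0,0.12,455,816,-40,105],
    [0,0,0.12,455,816,-40,105],
    [0,0,0.12,455,816,-40,105],
  ],
  squeeze=40,
)

```text
clock: 1.1
position: [0.463, -0.0661, 0.2098]
tool_rot: [0.0, 0.965, 0.262, -0.0]
contact_force: [0.7, -1.6, 0.1]
gripper_width: 0.0501
grasp_force: 0.0
```

>>> carry_out(
  motion=[
    [0,0,0,211,378,-130,105],
    [0,0,0,211,378,-130,105],
    [0,0,0,211,378,-130,105],
    [0,0,0,211,378,-130,105],
    [0,0,0,211,378,-130,105],
    [0,0,0,211,378,-130,105],
    [0,0,0,211,378,-130,105],
    [0,0,0,211,378,-130,105],
    [0,0,0,211,378,-130,105],
    [0,0,0,211,378,-130,105],
  ],
)

```text
clock: 2.1
position: [0.673, 0.3139, 0.0758]
tool_rot: [-0.0, 0.965, 0.263, -0.002]
contact_force: [0.1, 0.4, -0.6]
gripper_width: 0.0503
grasp_force: 0.0
```

```bash
python3 - <<'E'
from h import *
from station import capture, readout
s=readout.state(); print(s["position"],s["gripper_width"],s["joints"].round(2))
o=[]
for n in("top","side"):
    c=capture(n); u,v=proj(c,[s["position"]+[0,0,-.05]])[0].astype(int)
    print(n,u,v); p=proj(c,[s["position"]])[0]; im=c["image"].copy(); cv2.circle(im,tuple(p.astype(int)),1,(0,255,255),-1)
    o.append(cv2.resize(im[max(v-60,0):v+60,max(u-60,0):u+60],(390,390),interpolation=2))
cv2.imwrite("pics/c1.png",np.hstack(o))
E
```

```text
[0.67295306 0.31393148 0.07580771] 0.05033862519986412 [0.37 0.86 1.18 0.   1.1  1.41]
top 195 171
side 161 295
```

View pics/c1.png

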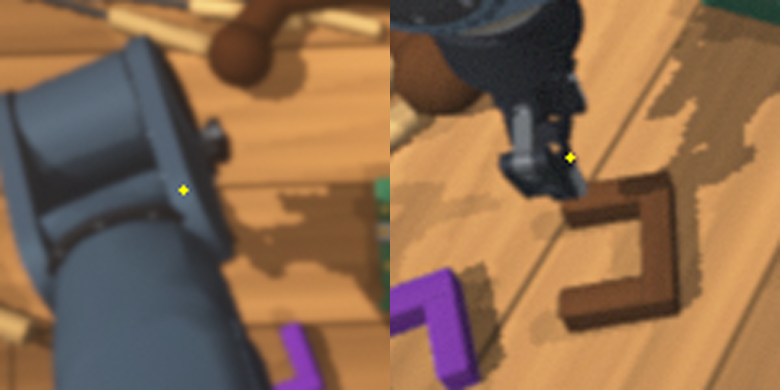

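The side view shows the fingers straddling the line down to the leg nearer the frame (about (600,195) in the crop). I go down and grip.

>>> carry_out(
  motion=[
    [0,0,0,0,-1,-50,105],
    [0,0,0,0,-1,-72,105],
    [0,0,0,0,-1,-72,105],
    [0,0,0,0,-1,-72,255],
    [0,0,0,0,-1,-72,255],
    [0,0,0,0,-1,-72,255],
    [0,0,0,0,-1,-72,255],
    [0,0,0,0,-1,-72,255],
  ],
  squeeze=40,
)

```text
clock: 3.0
position: [0.6748, 0.3091, 0.0108]
tool_rot: [-0.0, 0.965, 0.262, 0.002]
contact_force: [-0.4, -1.6, 7.6]
gripper_width: 0.0191
grasp_force: 41.0
```

>>> carry_out(
  motion=[
    [0,0,0,0,0,45,255],
    [0,0,0,0,0,80,255],
    [0,0,0,0,0,80,255],
    [0,0,0,0,0,80,255],
  ],
)

```text
clock: 3.4
position: [0.6739, 0.309, 0.0895]
tool_rot: [-0.0, 0.965, 0.262, 0.001]
contact_force: [-1.1, 0.3, -1.8]
gripper_width: 0.0191
grasp_force: 39.8
```

```bash
python3 - <<'E'
from h import *
from station import capture, readout
s=readout.state(); print(s["position"],s["gripper_width"],s["grasp_force"])
c=capture("side"); h=s["position"][2]-.0108+.028
u,v=proj(c,[[.617,.32,h]])[0].astype(int); roi=(u-50,v-50,u+50,v+50)
m=mask(c,"dark",roi); P=cloud(c)[m]; print(np.percentile(P[:,2],[2,10,50,90,98]).round(3),h)
cv2.imwrite("pics/c2.png",np.hstack([cv2.resize(c["image"][v-50:v+50,u-50:u+50],(390,390)),cv2.resize(cv2.cvtColor(m[v-50:v+50,u-50:u+50].astype(np.uint8)*255,8),(390,390))]))
E
```

```text
[0.67385459 0.30895261 0.08946383] 0.019057370335610477 39.81818675994873
[0.084 0.089 0.104 0.108 0.11 ] 0.1066638306710077
```

View pics/c2.png

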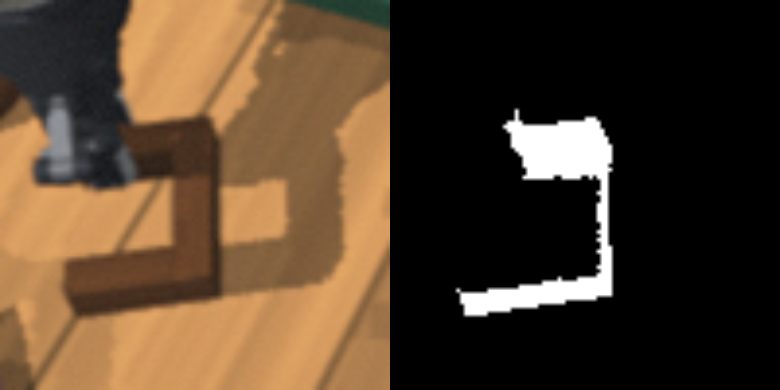

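The yoke is held level. I carry it to the frame mouth while turning it.

>>> carry_out(
  motion=[
    [0,0,0.146,-16,-29,5,255],
    [0,0,0.293,-32,-58,5,255],
    [0,0,0.44,-48,-87,5,255],
    [0,0,0.587,-65,-116,5,255],
    [0,0,0.734,-81,-146,5,255],
    [0,0,0.88,-97,-175,5,255],
    [0,0,1.027,-113,-204,5,255],
    [0,0,1.174,-130,-233,5,255],
    [0,0,1.321,-146,-262,5,255],
    [0,0,1.468,-163,-292,5,255],
  ],
)

```text
clock: 4.45
position: [0.5089, 0.0159, 0.0919]
tool_rot: [-0.001, 0.539, 0.843, -0.0]
contact_force: [0.8, -0.3, -1.2]
gripper_width: 0.0191
grasp_force: 39.9
```

>>> carry_out(
  motion=[
    [0,0,0.147,0,0,0,255],
    [0,0,0.294,0,0,0,255],
    [0,0,0.441,0,0,0,255],
    [0,0,0.588,0,0,0,255],
    [0,0,0.735,0,0,0,255],
    [0,0,0.882,0,0,0,255],
    [0,0,1.029,0,0,0,255],
    [0,0,1.176,0,0,0,255],
    [0,0,1.176,0,0,0,255],
    [0,0,1.176,0,0,0,255],
  ],
)

```text
clock: 5.45
position: [0.5099, 0.0169, 0.0922]
tool_rot: [-0.001, -0.014, 1.0, 0.0]
contact_force: [-0.5, -0.1, -1.7]
gripper_width: 0.0187
grasp_force: 39.8
```

```bash
python3 - <<'E'
from h import *
from station import capture, readout
s=readout.state(); print(s["position"],s["tool_rot"],s["gripper_width"],s["joints"].round(2))
for n in("side","top"):
    c=capture(n); np.savez(n+"1.npz",**c); cv2.imwrite(f"pics/{n}1.png",c["image"])
c=dict(np.load("side1.npz")); p=s["position"]; h=p[2]+.017
u,v=proj(c,[[p[0]+.03,p[1]-.03,h]])[0].astype(int); roi=(u-60,v-60,u+60,v+60)
cv2.imwrite("pics/c3.png",cv2.resize(c["image"][120:320,160:400],(720,600)))
E
```

```text
[0.50991953 0.01686849 0.09224759] [-7.11614644e-04 -1.38606011e-02  9.99903682e-01  6.10865627e-05] 0.018669738011420946 [-0.06  0.48  1.87  0.    0.8  -1.66]
```

View pics/c3.png

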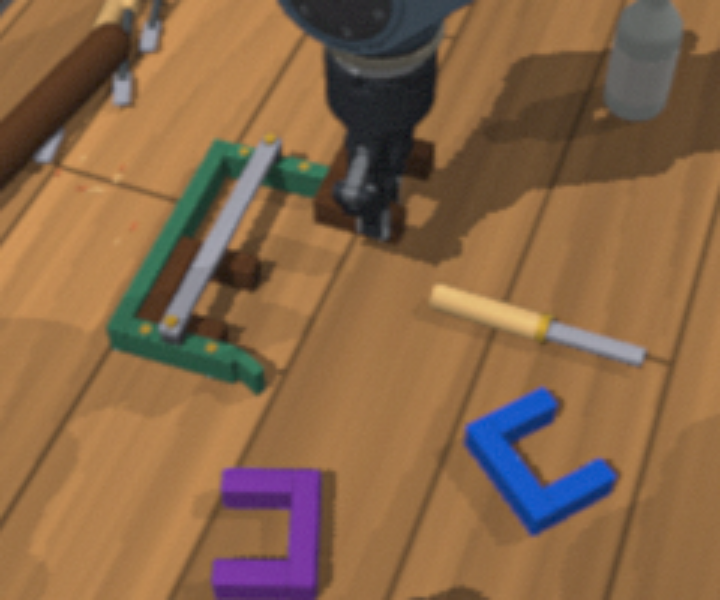

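>>> carry_out(
  motion=[
    [0,0,0,0,0,-40,255],
    [0,0,0,0,0,-70,255],
    [0,0,0,0,0,-80,255],
    [0,0,0,0,0,-80,255],
    [0,0,0.005,10,0,-80,255],
    [0,0,0.005,20,1,-80,255],
    [0,0,0.005,30,1,-80,255],
    [0,0,0.005,40,1,-80,255],
    [0,0,0.005,50,2,-80,255],
    [0,0,0.005,50,2,-80,255],
  ],
)

```text
clock: 6.55
position: [0.5619, 0.0189, 0.0131]
tool_rot: [0.001, -0.019, 1.0, -0.0]
contact_force: [0.4, -0.1, -0.7]
gripper_width: 0.0192
grasp_force: 40.6
```

```bash
python3 - <<'E'
from h import *
from station import capture, readout
s=readout.state(); print(s["position"],s["tool_rot"],s["ft_torque"])
c=capture("side"); cv2.imwrite("pics/c4.png",cv2.resize(c["image"][140:270,180:330],(690,598),interpolation=2))
E
```

```text
[0.56189402 0.01891813 0.01305567] [ 6.63726671e-04 -1.86109768e-02  9.99826579e-01 -5.53233831e-05] [0.0330105  0.03655737 0.01010054]
```

View pics/c4.png

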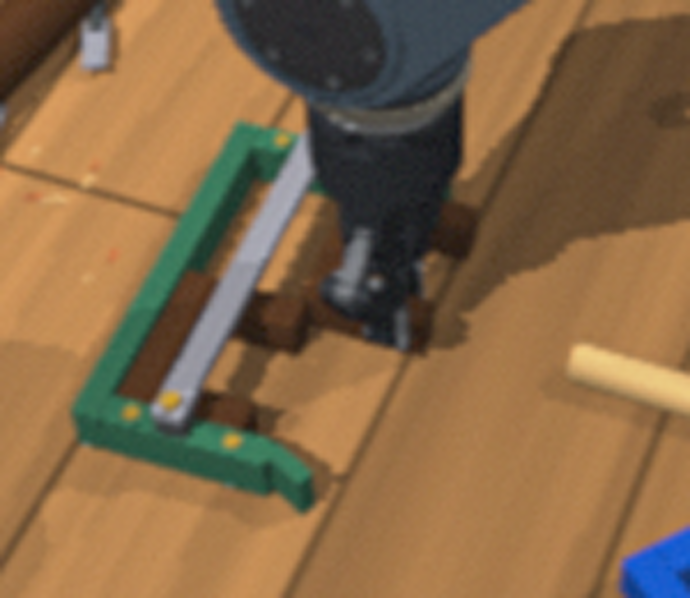

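>>> carry_out(
  motion=[
    [0,0,0,4,0,0,255],
    [0,0,0,8,0,0,255],
    [0,0,0,12,0,0,255],
    [0,0,0,12,0,0,255],
  ],
)

```text
clock: 7.0
position: [0.573, 0.0188, 0.013]
tool_rot: [0.0, -0.019, 1.0, -0.0]
contact_force: [-0.3, 1.2, -1.2]
gripper_width: 0.0188
grasp_force: 40.6
```

>>> carry_out(
  motion=[
    [0,0,0,4,0,0,255],
    [0,0,0,8,0,0,255],
    [0,0,0,12,0,0,255],
    [0,0,0,14,1,0,255],
    [0,0,0,14,1,0,255],
  ],
)

```text
clock: 7.5
position: [0.5867, 0.02, 0.0129]
tool_rot: [0.0, -0.019, 1.0, 0.0]
contact_force: [-0.0, 0.1, -1.3]
gripper_width: 0.0188
grasp_force: 40.6
```

```bash
python3 - <<'E'
from h import *
from station import capture, readout
c=capture("side"); t=capture("top"); cv2.imwrite("pics/c5.png",np.hstack([cv2.resize(c["image"][140:270,180:310],(390,390),interpolation=2),cv2.resize(t["image"][140:230,240:330],(390,390),interpolation=2)]))
E
```

```text
(no output)
```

View pics/c5.png

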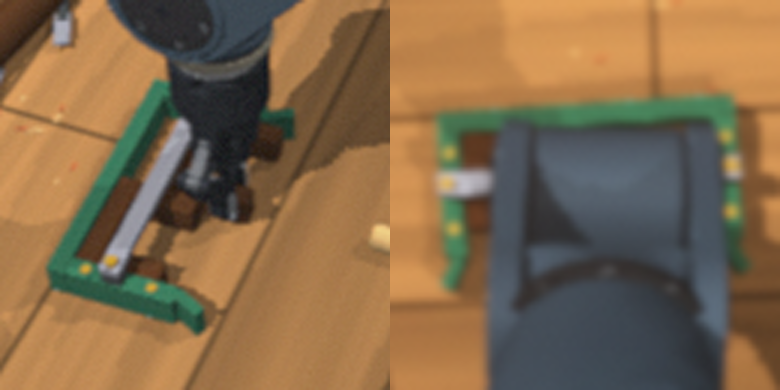

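>>> carry_out(
  motion=[
    [0,0,0,0,0,-2,255],
    [0,0,0,0,0,-2,175],
    [0,0,0,0,0,-2,175],
    [0,0,0,0,0,-2,175],
    [0,0,0,0,0,30,175],
    [0,0,0,0,0,60,175],
    [0,0,0,-46,-36,60,90],
    [0,0,0,-46,-36,60,90],
    [0,0,0,-46,-36,60,90],
  ],
)

```text
clock: 8.5
position: [0.5397, -0.0168, 0.0731]
tool_rot: [-0.0, -0.018, 1.0, 0.0]
contact_force: [1.7, -0.3, 0.1]
gripper_width: 0.0552
grasp_force: 0.0
```

```bash
python3 - <<'E'
from h import *
from station import capture, readout
s=readout.state(); print(s["position"],s["gripper_width"])
c=capture("side"); t=capture("top"); cv2.imwrite("pics/c6.png",np.hstack([cv2.resize(c["image"][140:270,180:310],(390,390),interpolation=2),cv2.resize(t["image"][140:230,240:330],(390,390),interpolation=2)]))
E
```

```text
[ 0.53969962 -0.01680338  0.07308502] 0.05519587336566486
```

View pics/c6.png

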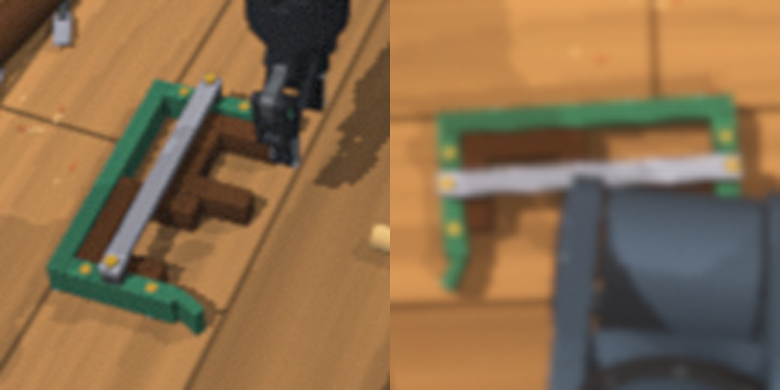

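The dark yoke lies straight beside the seated one. I push it home with the spread fingers on both leg ends.

>>> carry_out(
  motion=[
    [0,0,0,0,0,-40,90],
    [0,0,0,0,0,-64,90],
    [0,0,0,0,0,-64,90],
    [0,0,0,10,0,-64,90],
    [0,0,0,18,0,-64,90],
    [0,0,0,26,1,-64,90],
    [0,0,0,34,1,-64,90],
    [0,0,0,40,1,-64,90],
    [0,0,0,46,2,-64,90],
    [0,0,0,46,2,-64,90],
  ],
)

```text
clock: 9.6
position: [0.5873, -0.0141, 0.009]
tool_rot: [0.0, -0.019, 1.0, -0.0]
contact_force: [-1.2, 0.7, -0.2]
gripper_width: 0.0554
grasp_force: 0.0
```

>>> carry_out(
  motion=[
    [0,0,0,3,0,0,90],
    [0,0,0,6,0,0,90],
    [0,0,0,8,0,0,90],
    [0,0,0,8,0,0,90],
  ],
)

```text
clock: 10.0
position: [0.5947, -0.0142, 0.0089]
tool_rot: [0.0, -0.019, 1.0, -0.0]
contact_force: [-0.3, 0.5, 0.3]
gripper_width: 0.0551
grasp_force: 0.0
```

>>> carry_out(
  motion=[
    [0,0,0,2,0,0,90],
    [0,0,0,4,0,0,90],
    [0,0,0,4,0,0,90],
  ],
)

```text
clock: 10.3
position: [0.5978, -0.0141, 0.0087]
tool_rot: [-0.001, -0.019, 1.0, 0.0]
contact_force: [-4.8, -0.5, 2.1]
gripper_width: 0.0553
grasp_force: 2.4
```

>>> carry_out(
  motion=[
    [0,0,0,2,0,0,90],
    [0,0,0,2,0,0,90],
    [0,0,0,2,0,0,90],
  ],
)

```text
clock: 10.6
position: [0.5978, -0.0141, 0.0086]
tool_rot: [-0.003, -0.019, 1.0, 0.0]
contact_force: [-15.4, -1.8, 10.6]
gripper_width: 0.0553
grasp_force: 7.7
```

Firm stop at the expected depth, so the dark yoke is home. I back off, lift and head for the pale yoke.

>>> carry_out(
  motion=[
    [0,0,0,-15,0,0,90],
    [0,0,0,-25,-1,0,90],
    [0,0,0,-25,-1,45,90],
    [0,0,0,-25,-1,90,90],
    [0,0,-0.14,-10,-40,110,105],
    [0,0,-0.28,0,-80,110,105],
    [0,0,-0.42,10,-120,110,105],
    [0,0,-0.56,15,-160,110,105],
    [0,0,-0.7,20,-200,110,105],
    [0,0,-0.84,22,-240,110,105],
  ],
)

```text
clock: 11.6
position: [0.6227, -0.256, 0.119]
tool_rot: [0.0, 0.393, 0.919, 0.0]
contact_force: [1.3, 0.1, -0.2]
gripper_width: 0.0499
grasp_force: 0.0
```

>>> carry_out(
  motion=[
    [0,0,-0.145,1,-35,0,105],
    [0,0,-0.29,2,-70,0,105],
    [0,0,-0.435,2,-71,0,105],
    [0,0,-0.58,2,-71,0,105],
    [0,0,-0.725,2,-71,0,105],
    [0,0,-0.87,2,-71,0,105],
    [0,0,-1.015,2,-71,0,105],
    [0,0,-1.16,2,-71,0,105],
    [0,0,-1.305,2,-71,-10,105],
    [0,0,-1.45,2,-71,-30,105],
  ],
)

```text
clock: 12.6
position: [0.6253, -0.3257, 0.0902]
tool_rot: [0.002, 0.904, 0.427, 0.001]
contact_force: [0.4, -0.3, -0.8]
gripper_width: 0.0501
grasp_force: 0.0
```

```bash
python3 - <<'E'
from h import *
from station import capture, readout
s=readout.state(); print(s["position"],s["tool_rot"],s["gripper_width"])
q=s["tool_rot"]; print("phi",np.degrees(2*np.arctan2(q[2],q[1])))
T=capture("top"); S=capture("side"); np.savez("S2.npz",**S); np.savez("T2.npz",**T)
print(yoke(S,"pale",(258,85,325,140),108), yoke(T,"pale",(385,155,430,205),108))
for c,roi in((T,(240,150,335,215)),(S,(180,150,290,260))): print(frame(c,roi))
F=np.array([675.2,33.2]); a=np.radians(1.9); R=np.array([[np.cos(a),-np.sin(a)],[np.sin(a),np.cos(a)]])
for c,roi,d in((S,(180,150,300,260),[.6,2.3]),(T,(240,150,335,215),[-.5,-2.2])):
    hsv=cv2.cvtColor(c["image"],40); Z=cloud(c)[...,2]
    m=(hsv[...,2]<95)&(hsv[...,0]<25)&(abs(Z-.028)<.007); v,u=np.nonzero(m)
    p=(cast(c,np.c_[u,v],.028)[:,:2]*1000-F-d)@R; p=p[(p[:,0]>-110)&(p[:,0]<10)&(abs(p[:,1])<95)]
    for k,q in(("dark",p[p[:,1]<-5]),("seated",p[p[:,1]>5])):
        b=q[q[:,0]>-31]; l=q[q[:,0]<-50]
        if len(b)>5 and len(l)>5: print(k,"x",np.percentile(q[:,0],[1,99]).round(1),"bar y",np.percentile(b[:,1],[2,98]).round(1),"leg y",np.percentile(l[:,1],[2,98]).round(1),"inner/outer leg end",[np.percentile(l[(abs(abs(l[:,1])-46)>20)&((abs(l[:,1])<46)==i)][:,0],3).round(1) if ((abs(abs(l[:,1])-46)>20)&((abs(l[:,1])<46)==i)).any() else None for i in(True,False)],len(b),len(l))
E
```

```text
[ 0.62534764 -0.32572347  0.09019639] [0.00151454 0.90414085 0.42723059 0.00102186] 0.0501129021295537
phi 50.58395961085075
(array([ 621.7, -321.4]), array([ 623.1, -321. ]), 110.4, (88, 79), 332) (array([ 639.9, -302.9]), array([ 644.8, -303.5]), 108.0, (40, 37), 99)
(array([675.1,  31.3]), np.float64(2.3), 'rail span', np.float64(197.6), 214, 34, 37)
(array([676.5,  35.4]), np.float64(2.23), 'rail span', np.float64(199.8), 324, 175, 93)
dark x [-68.9   0.8] bar y [-90.5  -7.1] leg y [-91.9  -5.3] inner/outer leg end [np.float64(-68.8), np.float64(-69.4)] 183 52
seated x [-70.1   0.4] bar y [ 7.  82.5] leg y [ 6.  83.7] inner/outer leg end [np.float64(-70.3), np.float64(-70.1)] 207 50
dark x [-68.8  -1. ] bar y [-87.7 -14.9] leg y [-88.2  -6.6] inner/outer leg end [np.float64(-67.8), np.float64(-68.9)] 45 15
seated x [-69.5  -1.1] bar y [12.2 88.6] leg y [ 6.2 91.1] inner/outer leg end [np.float64(-69.8), np.float64(-69.0)] 97 18
```

The dark yoke is home, with its leg ends level with the seated one's (about -69 mm). I finish the turn and grasp the pale yoke's back bar.

>>> carry_out(
  motion=[
    [0,0,-0.14,-3,1,0,105],
    [0,0,-0.28,-3,1,0,105],
    [0,0,-0.42,-3,1,0,105],
    [0,0,-0.527,-3,1,-20,105],
    [0,0,-0.527,-3,1,-60,105],
    [0,0,-0.527,-3,1,-81,105],
    [0,0,-0.527,-3,1,-81,105],
    [0,0,-0.527,-3,1,-81,255],
    [0,0,-0.527,-3,1,-81,255],
    [0,0,-0.527,-3,1,-81,255],
  ],
)

```text
clock: 13.7
position: [0.6226, -0.3249, 0.0103]
tool_rot: [0.001, 0.984, 0.18, 0.001]
contact_force: [-0.8, 0.6, 8.2]
gripper_width: 0.0188
grasp_force: 40.6
```

>>> carry_out(
  motion=[
    [0,0,0,0,0,0,255],
    [0,0,0,0,0,0,255],
    [0,0,0,0,0,30,255],
    [0,0,0,0,0,70,255],
    [0,0,0,0,0,90,255],
    [0,0,0,0,0,90,255],
  ],
)

```text
clock: 14.3
position: [0.6231, -0.3251, 0.1025]
tool_rot: [0.002, 0.984, 0.18, 0.003]
contact_force: [-0.2, -0.4, -1.3]
gripper_width: 0.0191
grasp_force: 39.5
```

```bash
python3 - <<'E'
from h import *
from station import capture, readout
s=readout.state(); p=s["position"]; print(p,s["gripper_width"])
q=s["tool_rot"]; phi=2*np.arctan2(q[2],q[1]); print("phi",np.degrees(phi))
S=capture("side"); h=p[2]-.010+.028; C=cloud(S)
u,v=proj(S,[[p[0],p[1]-.02,h]])[0].astype(int); m=mask(S,"pale",(u-45,v-45,u+45,v+45))
P=C[m]; print(np.percentile(P[:,2],[5,50,95]).round(3),h)
P=P[P[:,2]>h-.008]; ty=np.array([np.cos(phi-np.pi/2),np.sin(phi-np.pi/2)]); ey=np.array([np.cos(phi),np.sin(phi)])
d=(P[:,:2]-p[:2])*1000; print(len(P),"along tool y",np.percentile(d@ty,[1,99]).round(1),"along tool x",np.percentile(d@ey,[1,99]).round(1))
E
```

```text
[ 0.62312747 -0.32511375  0.10248131] 0.019142842416705157
phi 20.761917562268476
[0.004 0.12  0.124] 0.12048131410833286
161 along tool y [-42.2  56.6] along tool x [11.9 45. ]
```

>>> carry_out(
  motion=[
    [0,0,0.125,-14,35,0,255],
    [0,0,0.25,-27,70,0,255],
    [0,0,0.375,-41,105,0,255],
    [0,0,0.5,-55,140,0,255],
    [0,0,0.625,-69,176,0,255],
    [0,0,0.75,-82,211,0,255],
    [0,0,0.875,-96,246,0,255],
    [0,0,1,-110,281,0,255],
    [0,0,1.125,-124,316,0,255],
    [0,0,1.243,-137,352,0,255],
  ],
)

```text
clock: 15.35
position: [0.4828, 0.0291, 0.0969]
tool_rot: [-0.001, 0.693, 0.721, -0.001]
contact_force: [0.6, -0.8, -0.6]
gripper_width: 0.0193
grasp_force: 39.5
```

>>> carry_out(
  motion=[
    [0,0,0,0,0,0,255],
    [0,0,0,0,0,0,255],
  ],
)

```text
clock: 15.55
position: [0.4839, 0.0283, 0.0973]
tool_rot: [-0.0, 0.695, 0.719, -0.0]
contact_force: [0.3, -1.0, -0.4]
gripper_width: 0.0193
grasp_force: 39.5
```

```bash
python3 - <<'E'
from h import *
from station import capture, readout
s=readout.state(); p=s["position"]; print(p,s["gripper_width"])
q=s["tool_rot"]; phi=2*np.arctan2(q[2],q[1]); print("phi",np.degrees(phi))
h=p[2]-.010+.028; ex=np.array([np.cos(phi+np.pi/2),np.sin(phi+np.pi/2)]); ey=np.array([-ex[1],ex[0]])
for n in("side","top"):
    S=capture(n); np.savez(n+"3.npz",**S); hsv=cv2.cvtColor(S["image"],40)
    m=(hsv[...,2]>140)&(hsv[...,1]<130)&(abs(cloud(S)[...,2]-h)<.008); v,u=np.nonzero(m)
    d=(cast(S,np.c_[u,v],h)[:,:2]-p[:2])*1000; d=d[np.abs(d).max(1)<90]; X=d@ex; Y=d@ey
    print(n,len(d),"x",np.percentile(X,[1,99]).round(1) if len(d) else 0)
    for lo,hi in((-70,-45),(-45,-20),(-15,15)):
        k=(X>lo)&(X<hi)
        if k.sum()>4:
            y=Y[k]; print("  ",lo,hi,k.sum(),"neg",np.percentile(y[y<0],[2,98]).round(1) if (y<0).any() else 0,"pos",np.percentile(y[y>0],[2,98]).round(1) if (y>0).any() else 0)
E
```

```text
[0.48393174 0.02829007 0.09726749] 0.0193033097448731
phi 91.99421919242383
side 417 x [-58.8   8.3]
   -70 -45 58 neg [-48.5 -26. ] pos 0
   -45 -20 102 neg [-49.2 -25.1] pos 0
   -15 15 230 neg [-48.   -1.6] pos [ 1.2 38.1]
top 0 x 0
```

>>> carry_out(
  motion=[
    [0,0,0,20,-1,0,255],
    [0,0,0,41,0,0,255],
    [0,0,0,41,0,-40,255],
    [0,0,0,41,0,-75,255],
    [0,0,0,41,0,-85,255],
    [0,0,0,41,0,-85,255],
    [0,0,0,46,0,-85,255],
    [0,0,0,51,0,-85,255],
    [0,0,0,56,0,-85,255],
    [0,0,0,56,0,-85,255],
  ],
)

```text
clock: 16.65
position: [0.5417, 0.0278, 0.0136]
tool_rot: [0.001, 0.695, 0.719, 0.001]
contact_force: [0.3, 0.1, -0.4]
gripper_width: 0.0195
grasp_force: 40.5
```

```bash
python3 - <<'E'
from h import *
from station import capture, readout
s=readout.state(); print(s["position"],s["contact_force"].round(1))
c=capture("side"); cv2.imwrite("pics/c7.png",cv2.resize(c["image"][145:265,190:310],(600,600),interpolation=2))
E
```

```text
[0.54166341 0.02779048 0.01356229] [ 0.3  0.1 -0.4]
```

View pics/c7.png

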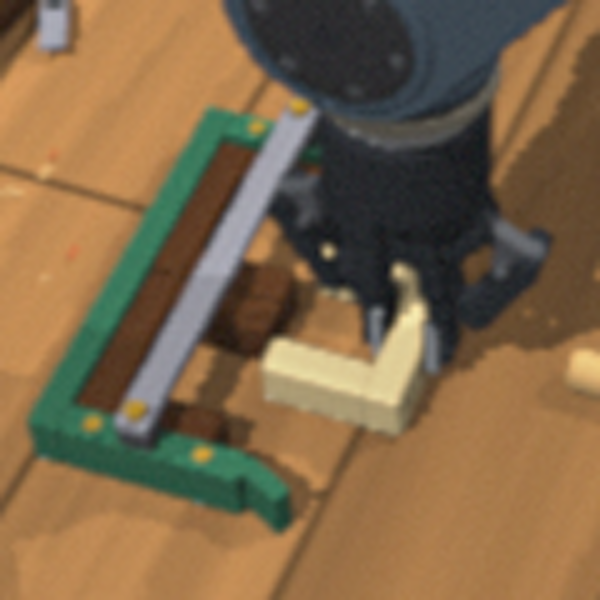

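The picture shows both darks home and the pale leg (270,370) lined up with the seated yoke's mouth, clear of the inner legs (260,300). I slide it in.

>>> carry_out(
  motion=[
    [0,0,0,5,0,0,255],
    [0,0,0,10,0,0,255],
    [0,0,0,15,1,0,255],
    [0,0,0,20,1,0,255],
    [0,0,0,20,1,0,255],
  ],
)

```text
clock: 17.2
position: [0.5611, 0.0289, 0.0129]
tool_rot: [0.0, 0.695, 0.719, 0.0]
contact_force: [-0.6, 0.8, -0.5]
gripper_width: 0.0192
grasp_force: 40.5
```

>>> carry_out(
  motion=[
    [0,0,0,4,0,0,255],
    [0,0,0,8,0,0,255],
    [0,0,0,12,0,0,255],
    [0,0,0,12,0,0,255],
  ],
)

```text
clock: 17.6
position: [0.573, 0.0288, 0.0129]
tool_rot: [0.0, 0.695, 0.719, 0.0]
contact_force: [-0.5, -0.4, -0.9]
gripper_width: 0.019
grasp_force: 40.5
```

Both pale legs are interlocked with no contact force. I release, turn the hand a quarter, and push the back home with the spread fingers.

>>> carry_out(
  motion=[
    [0,0,0,0,0,-2,255],
    [0,0,0,0,0,-2,178],
    [0,0,0,0,0,-2,178],
    [0,0,0,0,0,-2,178],
    [0,0,0,0,0,30,178],
    [0,0,0,0,0,70,178],
    [0,0,0.14,-20,-1,80,90],
    [0,0,0.28,-40,-1,80,90],
    [0,0,0.42,-45,-2,80,90],
    [0,0,0.56,-45,-2,80,90],
  ],
)

```text
clock: 18.6
position: [0.5267, 0.0268, 0.0932]
tool_rot: [-0.0, 0.467, 0.884, -0.0]
contact_force: [0.4, -0.4, 0.3]
gripper_width: 0.0552
grasp_force: 0.0
```

>>> carry_out(
  motion=[
    [0,0,0.145,0,0,0,90],
    [0,0,0.29,0,0,0,90],
    [0,0,0.435,0,0,0,90],
    [0,0,0.58,0,0,0,90],
    [0,0,0.725,0,0,0,90],
    [0,0,0.87,0,0,0,90],
    [0,0,1.01,0,0,0,90],
    [0,0,1.01,0,0,-40,90],
    [0,0,1.01,0,0,-80,90],
    [0,0,1.01,0,0,-83,90],
  ],
)

```text
clock: 19.6
position: [0.5247, 0.0269, 0.0064]
tool_rot: [-0.003, -0.017, 1.0, 0.0]
contact_force: [-0.4, 0.5, -0.0]
gripper_width: 0.0553
grasp_force: 0.0
```

```bash
python3 - <<'E'
from h import *
from station import capture, readout
s=readout.state(); print(s["position"],s["gripper_width"],np.degrees(2*np.arctan2(s["tool_rot"][2],s["tool_rot"][1])))
S=capture("side"); w=topface(S,"pale",(190,150,330,270),.028); a=np.radians(2.07); R=np.array([[np.cos(a),-np.sin(a)],[np.sin(a),np.cos(a)]])
p=(w-[676,35.4])@R; p=p[abs(p[:,1])<60]; print(len(p),np.percentile(p,[1,99],0).round(1))
E
```

```text
[0.52474591 0.02692986 0.00642383] 0.05525199568767411 181.89879987929618
527 [[-112.1  -48. ]
 [ -46.4   46.4]]
```

>>> carry_out(
  motion=[
    [0,0,0,10,1,3,90],
    [0,0,0,20,2,3,90],
    [0,0,0,28,2,3,90],
    [0,0,0,34,2,3,90],
    [0,0,0,40,2,3,90],
    [0,0,0,45,2,3,90],
    [0,0,0,49,2,3,90],
    [0,0,0,49,2,3,90],
  ],
)

```text
clock: 20.45
position: [0.5761, 0.0288, 0.0126]
tool_rot: [-0.001, -0.017, 1.0, -0.0]
contact_force: [-2.6, -1.1, 0.4]
gripper_width: 0.0553
grasp_force: 1.3
```

>>> carry_out(
  motion=[
    [0,0,0,2,0,0,90],
    [0,0,0,4,0,0,90],
    [0,0,0,4,0,0,90],
  ],
)

```text
clock: 20.75
position: [0.5762, 0.0289, 0.0122]
tool_rot: [-0.005, -0.017, 1.0, 0.0]
contact_force: [-21.8, -1.1, 15.7]
gripper_width: 0.0549
grasp_force: 10.9
```

>>> carry_out(
  motion=[
    [0,0,0,-10,0,0,90],
    [0,0,0,-30,-1,0,90],
    [0,0,0,-30,-1,40,90],
    [0,0,0,-30,-1,90,90],
    [0,0,0,-40,-45,130,90],
    [0,0,0,-50,-90,150,90],
    [0,0,0,-60,-135,160,90],
    [0,0,0,-70,-180,160,90],
    [0,0,0,-70,-220,160,90],
    [0,0,0,-70,-220,160,90],
  ],
)

```text
clock: 21.75
position: [0.5103, -0.1955, 0.1733]
tool_rot: [0.001, -0.014, 1.0, -0.001]
contact_force: [0.5, 1.8, 0.3]
gripper_width: 0.0553
grasp_force: 0.0
```

```bash
python3 - <<'E'
from h import *
from station import capture, readout
s=readout.state(); print(s["position"],s["contact_force"].round(1))
S=capture("side"); T=capture("top")
for c,roi,n in((S,(180,150,300,260),"side"),(T,(240,150,335,215),"top")):
    f=frame(c,roi); a=np.radians(f[1]); R=np.array([[np.cos(a),-np.sin(a)],[np.sin(a),np.cos(a)]]); print(n,f)
    p=(topface(c,"pale",roi,.028)-f[0])@R; p=p[(abs(p[:,1])<60)&(p[:,0]>-110)]; print(" pale",len(p),np.percentile(p,[1,99],0).round(1).tolist())
    for side,k in(("left",p[p[:,1]>20]),("right",p[p[:,1]<-20])):
        if len(k): print("  ",side,"back x",np.percentile(k[:,0],2).round(1))
    hsv=cv2.cvtColor(c["image"],40); m=(hsv[...,2]<95)&(hsv[...,0]<25)&(abs(cloud(c)[...,2]-.028)<.007); v,u=np.nonzero(m)
    p=(cast(c,np.c_[u,v],.028)[:,:2]*1000-f[0])@R; p=p[(p[:,0]>-110)&(p[:,0]<10)&(abs(p[:,1])<95)]
    for q,k in((p[p[:,1]<-5],"dark"),(p[p[:,1]>5],"seated")): print(" ",k,np.percentile(q,[1,99],0).round(1).tolist())
g=cv2.absdiff(T["image"],dict(np.load("top0.npz"))["image"]).max(2)
for n,(u,v,w,h) in dict(jar=(185,255,30,30),chisel=(285,230,20,65)).items(): print(n,"changed px",(g[v:v+h,u:u+w]>60).sum())
E
```

```text
[ 0.51029874 -0.19552369  0.17332234] [0.5 1.8 0.3]
side (array([676.6,  35.2]), np.float64(2.17), 'rail span', np.float64(200.0), 319, 180, 93)
 pale 377 [[-89.1, -48.5], [-49.4, 43.5]]
   left back x -88.1
   right back x -88.5
  dark [[-69.3, -91.3], [-0.3, -5.5]]
  seated [[-68.6, 5.4], [-0.1, 84.4]]
top (array([675.1,  31.3]), np.float64(2.22), 'rail span', np.float64(197.8), 209, 32, 32)
 pale 330 [[-89.7, -46.0], [-18.4, 42.1]]
   left back x -87.9
   right back x -88.8
  dark [[-67.9, -88.2], [-1.1, -8.6]]
  seated [[-68.9, 5.8], [-0.7, 91.0]]
jar changed px 0
chisel changed px 0
```

All three yokes are home: the pale back is at about -89 mm and square, and both dark yokes are at the back stop. The hand is clear, so I hand in.

```bash
python3 -c "
from station import robot
print(robot.sign_off())"
```

```text
the job is handed in; nothing more can be done
None
```

The job is handed in at about 22 s on the clock: the dark yoke is home beside the seated one, and the pale yoke is interlocked with its back flush to within about 2 mm by camera; the jar and chisel images are unchanged, the glue bottle was not re-measured, and the gripper is clear of everything.

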